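# Turn the band chart leaf in the ring stand

### The arm

A 6-joint arm with a two-finger parallel gripper is mounted at the origin on the work surface. World frame = base frame: x ahead of the robot, y to its left, z up, the work surface at z = 0. Lengths are in m, angles in rad, forces in N, time in s.
With the tool pointing down it reaches from about 0.35 to 0.8 m from the base axis. Payload 7.3 kg.
Tool frame: the origin (TCP) lies at the very end of the fingers, on their centre line; the grasp point (between the pads) lies 19 mm behind it; z points along the fingers, y is the line along which they close (so a half turn about z gives the same grasp; the last joint's range is limited). The gripper opens to 85 mm and grips with 20 to 120 N. Pads are 22 mm wide; open, the fingers measure 114 mm over their backs; the gripper's body (76 mm by 85 mm) begins 54 mm behind the grasp point. The pads swing forward as they close: fully open they stand 13 mm farther back than shut.
Start: joints at [0.985, 0.342, 1.524, -0, 1.275, -0.146], TCP at [0.224, 0.475, 0.231] pointing down, gripper open.
Joint ranges: [-2.53, 2.53], [-0.77, 2.02], [0.04, 2.7], [-1, 4.14], [0.28, 2.66], [-3.11, 3.11]. Speed limits (rad/s): [2.57, 2.57, 3.14, 3.14, 3.14, 3.14].

### API

Orientations are given as a unit quaternion [x, y, z, w].
In Python, from workcell import manip, vision gives the robot as it stands (manip), with the cameras (vision).
- The arm moves only by the shell command python3 inch.py [FORCE], which reads ROWS from standard input. ROWS is 1 to 10 rows, one to a line, with the numbers parted by commas; each row has 7 numbers: a rotation vector rx, ry, rz in a scale on which 1.0 is pi rad, then dx, dy, dz in parts of the range, where 1.0 means 800 mm, then the finger opening in m; each row is the pose to reach, as a shift and turn from the pose commanded when the command began, along the tool's axes at that moment; what a row does not reach only later rows make up. A row lasts 1/8 s, in which the tool goes at most 0.0625 m and 0.188 rad, less where a joint would pass 70% of its speed; a pose out of reach is approached as far as the arm can. The fingers move at their own pace and stop on an object; FORCE is the grip in N (left out, the last holds). Time passes only in rows, so rows that do not move let the fingers close. It prints the time, the measured TCP pose, the force, the opening and the grip force at its end. Shift and turn numbers lie between -1 and 1, and a call with a number outside is refused. Input that does not fit is refused with a message, and nothing moves.
- manip.read_state(): the state, without advancing time (a new reading comes with each control period).
- vision.camera(name): name is "side" or "top"; returns the picture (384x512x3 uint8, red, green, blue); there is no depth.
- vision.camera_info(name): a dict with "camera_matrix" (3x3 intrinsics, pixels), "pose" (4x4, takes a point from camera to world coordinates). Camera axes: x right, y down, z forward; pixel columns grow to the right and rows downward; lengths in m; the calibration is good to about 2 mm. A picture is of the moment at which its call begins. camera_info takes no time and is no camera call.
- manip.sign_off(): hands the job in; it is judged then, once.
The state is a dict: "time": time; "joints": joint angles; "qd": joint speeds; "tau": joint torques, N m; "eef_pos": TCP position; "tcp_rot": TCP orientation; "ft_force": force on the tool from outside, world axes, zero at the start; "moment": the same for the moment, N m; "width": finger opening in m; "gripper_force": force on a finger pad.
Only numpy, scipy, OpenCV 4.12 (cv2) and the standard library are available. Lean on these libraries where they do the work, as an engineer would, in place of code of your own. Each camera call takes 0.05 s, during which the arm holds its last target. There are 200 camera calls.

### The job

Turn the topmost stiff leaf of the ring-binder stand over its rings from the steep right-hand board to the shallow left-hand board, so that its other face shows, and press it down until it has snapped under the spring catch and lies flat, gently, without forcing it once it is home. Leave the leaf beneath it on the right where it is and the mug, scanner and knob where they stand.

Things in the scene. Friction and masses are not known exactly. Their poses are not given: they have to be found in the camera images.
- stand: V-shaped wooden ring-binder stand, fixed to the table; origin at the centre of its underside, x along the spine, +y its left, z up. Its right board (-y side) rises outwards at 45 deg, its left board (+y side) at 25 deg; both are 190 mm along x and end 146 mm from the ring axis. Base and posts lie within 135 mm of the spine. A fixed antenna rack, 215 mm high, is 0.79 m or more ahead.
- ring_axis (a point): middle of the axis about which the leaves turn, 60 mm above the stand's origin; the axis runs along the stand's x (axes as the stand's). Four steel rings of 16 mm radius go round it.
- left_rest (a point): point at mid-length on the left board's slope, 115 mm from the ring axis, in the mid-plane of the top leaf when it lies home (25 deg above level); axes as the stand's. A leaf turned earlier lies fixed 3.5 mm under this plane, its tab at mid-length.
- top_leaf (a joint): angle (rad) of the topmost leaf: 0 = resting on the right (45 deg above level, pointing to -y); grows as it is lifted over the rings to the left; 1.920 = home on the left (25 deg above level, pointing to +y), the stop. Starts at 0 to 0.1. Ring drag (0.1 N m) holds it at any angle where it is left. From about 1.84 on its edge meets the spring catch and must be pressed home past it.
- top_face (a point): middle of the top leaf's plate: stiff white sheet 3 mm thick, 60 to 110 g, 170 mm along the spine, main edge 150 mm from the ring axis, mid-plane through that axis; this point is 80 mm from the axis. Axes turn with the leaf: -y outwards from the ring axis, z normal to the face shown at first (one big grey panel); the other face has five dark bars.
- top_tab (a point): centre of the top leaf's grip tab, axes as top_face. The tab is 44 mm along the spine, reaches from 150 to 190 mm from the ring axis, is 3 mm thick and lies 58 mm from the stand's middle towards its -x; this point is 170 mm from the axis. Nothing is under or over the tab while it is on the right.
- lower_leaf (a joint): angle (rad) of the like leaf lying underneath on the right board, 0 = at rest; same sense and drag; it must stay
- lower_tab (a point): centre of the lower leaf's tab, 58 mm from the stand's middle on its +x side, 5 mm below the top leaf's rest plane; same size as the other tab
- catch_nose (a point): centre of the spring catch's round steel nose (8 mm thick, 22 mm along the spine) by the left board's outer edge, 60 mm from the stand's middle towards its +x, 151.5 mm from the ring axis, 6 mm above the mid-plane of the leaf when home. It stands 2.5 mm into the leaf edge's path and springs outwards; snapping the leaf beneath takes about 7 to 12 N, pressed 115 mm from the axis.
- mug: blue ceramic mug, 82 mm across, 95 mm high, handle at its +y; bystander; origin at the centre of the underside
- scanner: grey handheld scanner lying flat, 125 x 62 x 30 mm plus a 55 mm stub antenna; bystander; origin at the centre of the underside
- silver_knob: loose silver rotary knob standing flat, 38 mm across, 20 mm high; bystander; origin at the centre of the underside

How it is judged:
By the outcome, as a careful person would: the job done as asked, in the order asked, and still so for the second after the job is handed in, with the robot touching nothing.
It also fails if it takes over 48 s, if anything falls off the work surface, if the arm or the gripper's body presses on something with over 40 N, if the wrist force passes 120 N, or if a joint passes its speed limit or range.

## Working session

There is one attempt and no reset: what is moved stays moved. The work goes in short steps, Python scripts to look and compute and a shell command to move; the robot and the scene stay as the last step left them, time stands still between calls to the robot, and variables do not carry over. Pictures are saved under pics/ and viewed, at most 10 in all, crops included, and the job is handed in when it is done.

```bash
ls; mkdir -p pics; python3 - <<'E'
from workcell import manip, vision
import cv2,numpy as np
np.set_printoptions(precision=4,suppress=True)
for n in("side","top"):
    im=vision.camera(n); cv2.imwrite(f"pics/{n}0.png",im[:,:,::-1]); i=vision.camera_info(n); print(n,i["camera_matrix"],i["pose"])
s=manip.read_state(); print({k:s[k] for k in("time","eef_pos","tcp_rot","ft_force","width")})
E
```

```text
inch.py
pics
workcell.py
side [[469.1619   0.     257.4903]
 [  0.     469.1619 187.8454]
 [  0.       0.       1.    ]] [[ 0.9208 -0.1887  0.3413  0.0949]
 [-0.3897 -0.4792  0.7864 -1.0421]
 [ 0.0152 -0.8572 -0.5148  0.7952]
 [ 0.      0.      0.      1.    ]]
top [[428.1963   0.     255.1437]
 [  0.     428.1963 197.6508]
 [  0.       0.       1.    ]] [[-0.0138 -0.9951  0.0983  0.43  ]
 [-0.9999  0.0143  0.0042 -0.0284]
 [-0.0056 -0.0983 -0.9951  1.3984]
 [ 0.      0.      0.      1.    ]]
{'time': 0.1, 'eef_pos': array([0.2233, 0.4747, 0.2307]), 'tcp_rot': array([ 0.2181,  0.9759, -0.0007, -0.0003]), 'ft_force': array([-0.2819,  0.7668, -1.2263]), 'width': 0.08499178929640586}
```

View pics/side0.png

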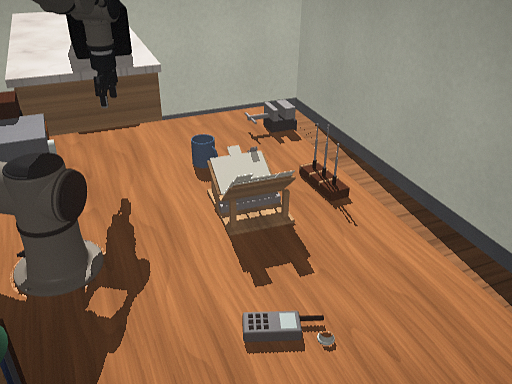

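View pics/top0.png

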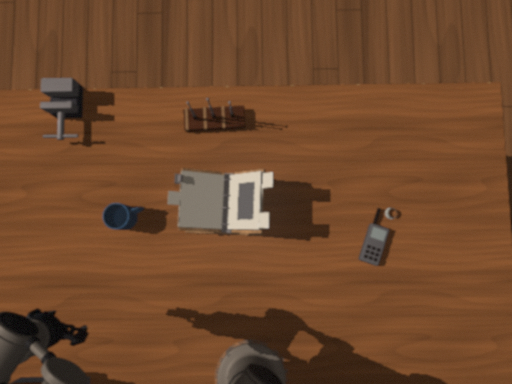

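The top view has the stand's spine near column 226, rows 172–233. The right leaves with tabs are near (266,180) and (264,220), and the left leaf's tab is at (173,198). The side view has the stand at about (250,190). I'll zoom in on both.

```bash
python3 - <<'E'
import cv2,numpy as np
a=cv2.imread("pics/top0.png")[160:245,160:285]; b=cv2.imread("pics/side0.png")[138:240,195:305]
cv2.imwrite("pics/z.png",np.hstack([cv2.resize(a,None,fx=3.2,fy=5*.64*1.0,interpolation=2), cv2.resize(cv2.resize(b,(0,0),fx=3.2,fy=3.2,interpolation=2)[:],(352,272))])) if 0 else None
A=cv2.resize(a,None,fx=6,fy=6,interpolation=2); B=cv2.resize(b,None,fx=5.5,fy=5.5,interpolation=2)
cv2.imwrite("pics/zt.png",A); cv2.imwrite("pics/zs.png",B)
E
```

```text
(no output)
```

View pics/zt.png

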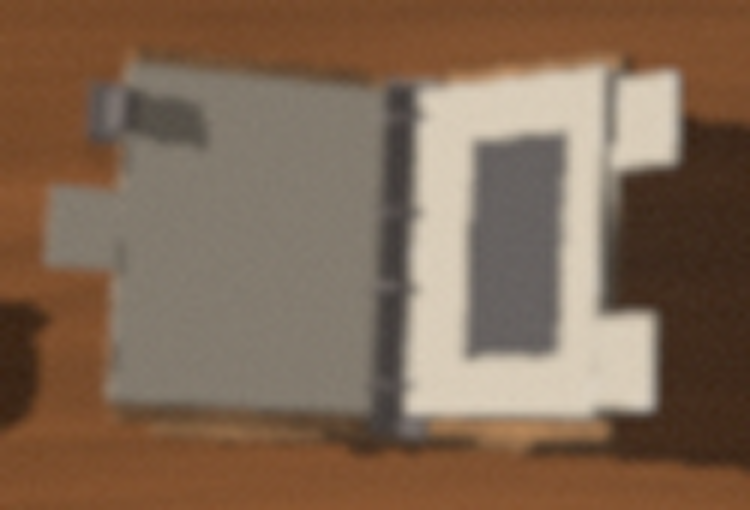

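View pics/zs.png

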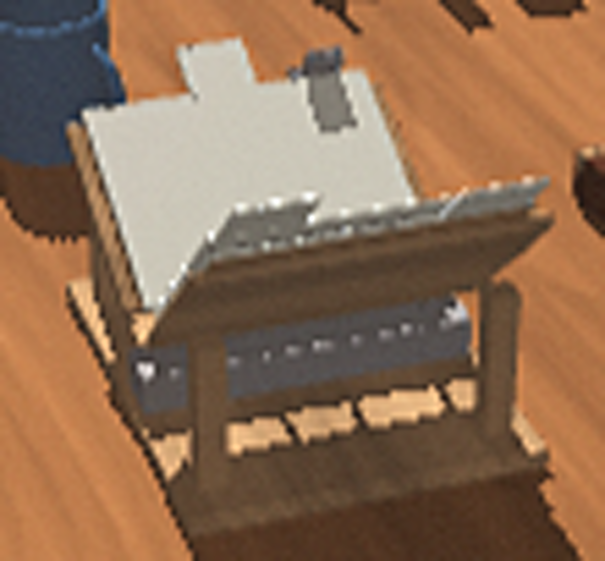

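The zooms show the top leaf's tab outer corners at (657,315) and (655,412) in the top crop, and at (318,197) and (238,210) in the side crop. The lower leaf's tab and the earlier turned leaf's tab are clear in both crops. Next I'll triangulate these and fit the stand's position and yaw.

```bash
cat > h.py <<'E'
import numpy as np,cv2
from workcell import manip, vision
np.set_printoptions(precision=4,suppress=True)
I={n:vision.camera_info(n) for n in("side","top")}
def P(n):
    return I[n]["camera_matrix"]@np.linalg.inv(I[n]["pose"])[:3]
def tri(t,s):
    X=cv2.triangulatePoints(P("top"),P("side"),np.float64(t).reshape(2,1),np.float64(s).reshape(2,1)).ravel(); X=X[:3]/X[3]
    r=[]
    for n,p in(("top",t),("side",s)):
        q=P(n)@np.r_[X,1]; r.append(np.hypot(*(q[:2]/q[2]-p)))
    return X,r
def proj(n,X):
    q=P(n)@np.r_[X,1]; return q[:2]/q[2]
E
python3 - <<'E'
from h import *
from scipy.optimize import least_squares
zt=lambda u,v:(160+(u+.5)/6-.5,160+(v+.5)/6-.5)
zs=lambda u,v:(195+(u+.5)/5.5-.5,138+(v+.5)/5.5-.5)
c,s=np.cos,np.sin;d=np.pi/180
def pt(x,r,off,side): # stand frame
    if side=='L': a=25*d; return np.array([x,r*c(a)-off*s(a),.06+r*s(a)+off*c(a)])
    a=45*d; return np.array([x,-(r*c(a)-off*s(a)),.06+r*s(a)+off*c(a)])
M=[('Ltab+',(48,185),(240,40),(.022,.19,-.002,'L')),('Ltab-',(42,267),(180,47),(-.022,.19,-.002,'L')),
('Lleaf-',(108,403),(84,112),(-.085,.15,-.002,'L')),
('Ttab+',(659,313),(318,197),(-.036,.19,.0015,'R')),('Ttab-',(656,412),(237,210),(-.08,.19,.0015,'R')),
('Wtab+',(682,70),(550,180),(.08,.19,-.0035,'R')),('Wtab-',(682,163),(466,193),(.036,.19,-.0035,'R'))]
W=[];L=[]
for n,t,q,m in M:
    X,r=tri(zt(*t),zs(*q)); W.append(X);L.append(pt(*m)); print(n,X,r)
W=np.array(W);L=np.array(L)
def tf(p,L): return np.c_[c(p[2])*L[:,0]-s(p[2])*L[:,1]+p[0],s(p[2])*L[:,0]+c(p[2])*L[:,1]+p[1],L[:,2]+p[3]]
k=[0,1,2,5,6]
f=least_squares(lambda p:(tf(p,L[k])-W[k]).ravel(),[.45,0,0,0]); print(f.x)
f=least_squares(lambda p:(tf(p,L)-W).ravel(),[.45,0,0,0]); print(f.x); print(W-tf(f.x,L))
# angle of top tab from axis
p=f.x
for w in W[3:]:
    y=-s(p[2])*(w[0]-p[0])+c(p[2])*(w[1]-p[1]); print(np.hypot(y,w[2]-.06-p[3]),np.arctan2(w[2]-.06-p[3],-y)/d)
E
```

```text
Ltab+ [0.58   0.2371 0.1348] [np.float64(0.0772077223437912), np.float64(0.05940553016263149)]
Ltab- [0.5413 0.2388 0.1362] [np.float64(0.7011345563223511), np.float64(0.5413842778401419)]
Lleaf- [0.4735 0.2091 0.1209] [np.float64(0.39253677244694074), np.float64(0.3135687743561005)]
Ttab+ [ 0.5066 -0.0622  0.2005] [np.float64(0.5781004980284336), np.float64(0.5205852439747398)]
Ttab- [ 0.4634 -0.061   0.2016] [np.float64(0.5390090602621506), np.float64(0.48826292980223746)]
Wtab+ [ 0.6226 -0.0753  0.1932] [np.float64(0.4692933600365263), np.float64(0.41740452723318394)]
Wtab- [ 0.5779 -0.0745  0.1946] [np.float64(0.48000168936906634), np.float64(0.4302901043615745)]
[ 0.5504  0.0657 -0.0601 -0.0005]
[ 0.5505  0.0663 -0.0606  0.0012]
[[-0.003  -0.0006 -0.0049]
 [ 0.0023 -0.0015 -0.0035]
 [-0.0005  0.0011 -0.002 ]
 [ 0.0001  0.0024  0.0039]
 [ 0.0008  0.0009  0.005 ]
 [ 0.0005 -0.0002  0.0001]
 [-0.0002 -0.002   0.0015]]
0.19115363036291194 46.77764638727207
0.19297578564407525 46.68164866812649
0.19018666197194978 43.92685714488663
0.19250572773657798 43.84274234595857
```

The stand is at about (0.550, 0.066) with yaw −0.06, and the top leaf rests at about 46° elevation. The plan is to cage the tab between the fingers with the tool radial, swing it over past vertical, back out, then press down with closed fingertips.

```bash
cat >> h.py <<'E'
from scipy.spatial.transform import Rotation as Ro
O=np.array([.5504,.066,.06]); YAW=-.060
Rs=Ro.from_euler('z',YAW).as_matrix()
def S(x,y,z): return O+Rs@np.array([x,y,z])   # rel. ring axis
def rad(phi,r,x=-.058,tilt=None):  # TCP at radius r, leaf elevation phi(deg, from -y); tool tilted as phi or tilt
    a=np.radians(phi); p=S(x,-r*np.cos(a),r*np.sin(a))
    b=np.radians(phi if tilt is None else tilt); u=np.array([0,-np.cos(b),np.sin(b)]); ex=np.array([1.,0,0])
    return p,Rs@np.c_[-ex,np.cross(u,ex),-u]
def delta(targets,base=None):
    s=manip.read_state(); 
    p0,R0=base if base else (s["eef_pos"],Ro.from_quat(s["tcp_rot"]).as_matrix())
    for p,R in targets: print(np.round(np.r_[Ro.from_matrix(R0.T@R).as_rotvec(),R0.T@(p-p0)],3).tolist(), "world",p)
E
python3 - <<'E'
from h import *
delta([(np.array([.38,.25,.40]),rad(90,.2)[1]),(np.array([.45,-.02,.40]),rad(70,.2)[1]),rad(46.3,.26)])
E
```

```text
[-0.001, -0.0, -0.38, -0.237, -0.137, -0.169] world [0.38 0.25 0.4 ]
[-0.346, 0.066, -0.376, -0.416, -0.351, -0.169] world [ 0.45 -0.02  0.4 ]
[-0.755, 0.144, -0.361, -0.483, -0.419, -0.017] world [ 0.4817 -0.1098  0.248 ]
```

The rows are not in the units I measure in: shifts go in shares of 800 mm and turns go in shares of pi rad. I convert before sending: -0.237 m is -0.2963, -0.19 m is -0.2375, -0.38 rad is -0.121.

```bash
echo '0,0,-0.0605,-0.0625,-0.0375,-0.0625,0.03
0,0,-0.121,-0.125,-0.075,-0.125,0.03
0,0,-0.121,-0.175,-0.1125,-0.175,0.03
0,0,-0.121,-0.2375,-0.15,-0.2113,0.03
0,0,-0.121,-0.2963,-0.1713,-0.2113,0.03
0,0,-0.121,-0.2963,-0.1713,-0.2113,0.03' | python3 inch.py 20; python3 - <<'E'
from h import *
print(manip.read_state()["joints"],manip.read_state()["ft_force"])
delta([(np.array([.45,-.02,.40]),rad(70,.2)[1]),rad(46.3,.26)])
E
```

```text
time: 0.85
eef_pos: [0.3814, 0.2478, 0.401]
tcp_rot: [0.032, 0.999, 0.0, 0.001]
ft_force: [-0.2, -0.0, -1.3]
width: 0.0303
gripper_force: 0.0
[ 0.4077  0.1301  1.3458 -0.0006  1.6644 -1.0995] [-0.2494 -0.0288 -1.2969]
[-0.349, 0.002, -0.003, -0.085, -0.263, 0.001] world [ 0.45 -0.02  0.4 ]
[-0.763, 0.003, -0.003, -0.123, -0.35, 0.153] world [ 0.4817 -0.1098  0.248 ]
```

Scaled: -0.35 m is -0.4375, -0.34 m is -0.425, -0.763 rad is -0.2429.

```bash
echo '-0.0318,0,0,-0.0213,-0.0688,0,0.03
-0.0637,0,0,-0.0438,-0.1375,0,0.03
-0.0955,0,0,-0.065,-0.2063,0,0.03
-0.1273,0,0,-0.085,-0.275,0,0.03
-0.1592,0,0,-0.1063,-0.3438,0,0.03
-0.191,0,0,-0.125,-0.4,0.05,0.03
-0.2429,0,0,-0.1438,-0.425,0.1125,0.03
-0.2429,0,0,-0.1538,-0.4375,0.175,0.03
-0.2429,0.001,-0.001,-0.1538,-0.4375,0.1913,0.03
-0.2429,0.001,-0.001,-0.1538,-0.4375,0.1913,0.03' | python3 inch.py; python3 - <<'E'
from h import *
print(manip.read_state()["joints"])
for n in("side","top"): cv2.imwrite(f"pics/{n}1.png",vision.camera(n)[:,:,::-1])
a=cv2.imread("pics/top1.png")[150:260,160:310]; b=cv2.imread("pics/side1.png")[100:230,190:310]
cv2.imwrite("pics/z1.png",np.hstack([cv2.resize(a,(450,330),interpolation=2),cv2.resize(b,(305,330),interpolation=2)]))
delta([rad(46.3,.26),rad(46.3,.155)])
E
```

```text
time: 2.1
eef_pos: [0.4815, -0.1059, 0.248]
tcp_rot: [0.026, 0.928, 0.372, 0.009]
ft_force: [0.0, -0.3, 0.6]
width: 0.0303
gripper_force: 0.0
[-0.7356  0.486   1.5012  0.5701  1.6777 -2.3441]
[-0.002, -0.003, 0.005, 0.0, -0.004, -0.002] world [ 0.4817 -0.1098  0.248 ]
[-0.002, -0.003, 0.005, -0.0, -0.004, 0.103] world [ 0.4861 -0.0374  0.1721]
```

View pics/z1.png

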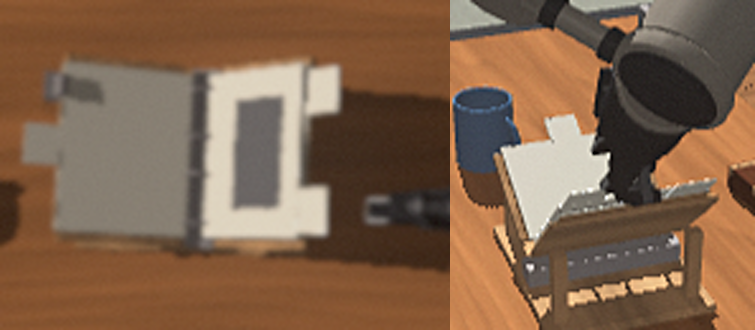

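The top crop shows the fingers at (375,208), in line with the tab at (315,210). I'll move in radially.

Scaled: 0.101 m is 0.1263, -0.004 m is -0.005.

```bash
echo '0,0,0,0,-0.005,0.05,0.03
0,0,0,0,-0.005,0.1,0.03
0,0,0,0,-0.005,0.1263,0.03
0,0,0,0,-0.005,0.1263,0.03
0,0,0,0,-0.005,0.1263,0.012
0,0,0,0,-0.005,0.1263,0.012' | python3 inch.py 20; python3 - <<'E'
from h import *
for n in("side","top"): cv2.imwrite(f"pics/{n}2.png",vision.camera(n)[:,:,::-1])
a=cv2.imread("pics/top2.png")[150:260,160:310]; b=cv2.imread("pics/side2.png")[100:230,190:310]
cv2.imwrite("pics/z2.png",np.hstack([cv2.resize(a,(450,330),interpolation=2),cv2.resize(b,(305,330),interpolation=2)]))
E
```

```text
time: 2.95
eef_pos: [0.4857, -0.0406, 0.1726]
tcp_rot: [0.026, 0.928, 0.372, 0.011]
ft_force: [-0.4, -0.3, 0.3]
width: 0.0119
gripper_force: 0.2
```

View pics/z2.png

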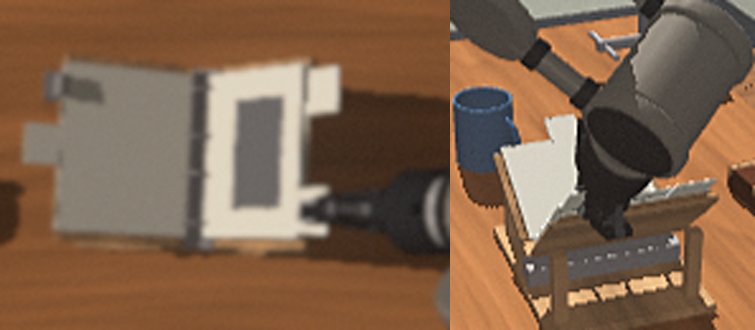

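The tab sits between the fingers at about (318,208) in the crop. Now I'll work out the swing.

```bash
python3 - <<'E'
from h import *
delta([rad(p,.155) for p in (55,65,75,85,95,105,115,125,135)])
E
```

```text
[0.151, -0.002, 0.003, -0.0, 0.026, 0.004] world [ 0.4872 -0.0193  0.187 ]
[0.326, -0.002, 0.003, -0.001, 0.052, 0.01] world [0.4886 0.0041 0.2005]
[0.501, -0.002, 0.003, -0.001, 0.076, 0.021] world [0.4901 0.0294 0.2097]
[0.675, -0.001, 0.003, -0.001, 0.099, 0.036] world [0.4917 0.056  0.2144]
[0.85, -0.001, 0.003, -0.001, 0.119, 0.055] world [0.4933 0.083  0.2144]
[1.024, -0.001, 0.003, -0.001, 0.135, 0.077] world [0.4949 0.1095 0.2097]
[1.199, -0.001, 0.003, -0.001, 0.147, 0.101] world [0.4964 0.1349 0.2005]
[1.373, -0.0, 0.004, -0.001, 0.154, 0.127] world [0.4978 0.1582 0.187 ]
[1.548, -0.0, 0.004, -0.001, 0.157, 0.154] world [0.4991 0.1789 0.1696]
```

Scaled: 0.099 m is 0.1238, 0.088 m is 0.11, 0.675 rad is 0.2149.

```bash
echo '0.0239,0,0,0,0.0163,0.0025,0.012
0.0477,0,0,0,0.0325,0.005,0.012
0.0764,0,0,0,0.0488,0.0088,0.012
0.1038,0,0,0,0.065,0.0125,0.012
0.1315,0,0,0,0.08,0.0188,0.012
0.1592,0,0,-0.0013,0.095,0.0263,0.012
0.1872,0,0,-0.0013,0.11,0.035,0.012
0.2149,0,0,-0.0013,0.1238,0.045,0.012
0.2149,0,0,-0.0013,0.1238,0.045,0.012' | python3 inch.py; python3 - <<'E'
from h import *
for n in("side","top"): cv2.imwrite(f"pics/{n}3.png",vision.camera(n)[:,:,::-1])
a=cv2.imread("pics/top3.png")[150:260,160:310]; b=cv2.imread("pics/side3.png")[100:230,190:310]
cv2.imwrite("pics/z3.png",np.hstack([cv2.resize(a,(450,330),interpolation=2),cv2.resize(b,(305,330),interpolation=2)]))
print(manip.read_state()["joints"])
delta([rad(p,.155) for p in (85,95,105,115,125,135)])
E
```

```text
time: 4.18
eef_pos: [0.4916, 0.058, 0.2145]
tcp_rot: [0.026, 0.999, 0.044, 0.001]
ft_force: [0.1, 0.6, 0.3]
width: 0.0121
gripper_force: 0.0
[-0.098   0.2973  1.6437  0.0952  1.2077 -1.6475]
[0.002, -0.002, 0.004, -0.0, -0.0, -0.0] world [0.4917 0.056  0.2144]
[0.176, -0.002, 0.005, -0.0, 0.027, 0.002] world [0.4933 0.083  0.2144]
[0.351, -0.001, 0.005, -0.0, 0.053, 0.009] world [0.4949 0.1095 0.2097]
[0.525, -0.001, 0.005, -0.001, 0.077, 0.02] world [0.4964 0.1349 0.2005]
[0.7, -0.001, 0.005, -0.001, 0.099, 0.036] world [0.4978 0.1582 0.187 ]
[0.875, -0.0, 0.005, -0.001, 0.118, 0.055] world [0.4991 0.1789 0.1696]
```

View pics/z3.png

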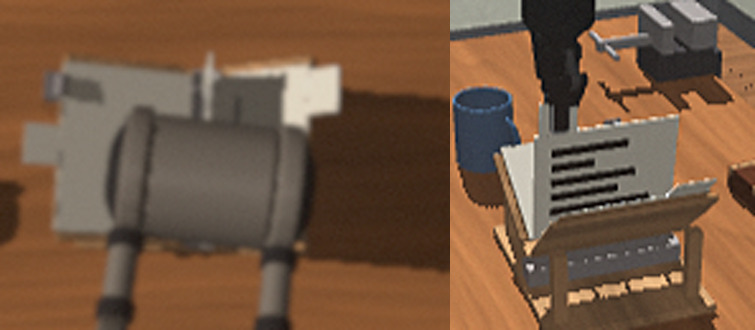

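The leaf stands upright with its bars showing toward the right (600,175), and the lower leaf hasn't moved. I'll continue over to about 135°, then open and retreat radially.

Scaled: 0.118 m is 0.1475, 0.099 m is 0.1238, 0.875 rad is 0.2785.

```bash
echo '0.0286,0,0,0,0.0163,0,0.012
0.056,0,0,0,0.0338,0.0025,0.012
0.084,0,0,0,0.05,0.0063,0.012
0.1117,0,0,0,0.0663,0.0113,0.012
0.1394,0,0,0,0.0813,0.0175,0.012
0.1671,0,0,-0.0013,0.0963,0.025,0.012
0.1951,0,0,-0.0013,0.11,0.0338,0.012
0.2228,0,0,-0.0013,0.1238,0.045,0.012
0.2785,0,0,-0.0013,0.1475,0.0688,0.012
0.2785,0,0,-0.0013,0.1475,0.0688,0.012' | python3 inch.py; python3 - <<'E'
from h import *
print(manip.read_state()["joints"])
delta([rad(135,.155),rad(135,.22)])
E
```

```text
time: 5.52
eef_pos: [0.4979, 0.1789, 0.1633]
tcp_rot: [0.023, 0.922, -0.386, -0.017]
ft_force: [0.4, 0.4, 0.8]
width: 0.0117
gripper_force: 0.0
[ 0.5468  0.721   1.3403 -0.6214  1.6027 -0.8238]
[-0.007, -0.006, 0.013, -0.001, -0.004, -0.004] world [0.4991 0.1789 0.1696]
[-0.007, -0.006, 0.013, -0.001, -0.005, -0.069] world [0.5018 0.2248 0.2156]
```

Scaled: -0.14 m is -0.175, -0.1 m is -0.125.

```bash
echo '0,0,0,0,0,0,0.03
0,0,0,0,0,0,0.03
0,0,0,0,0,-0.0625,0.03
0,0,0,0,0,-0.125,0.03
0,0,0,0,0,-0.175,0.03
0,0,0,0,0,-0.175,0' | python3 inch.py; python3 - <<'E'
from h import *
for n in("side","top"): cv2.imwrite(f"pics/{n}4.png",vision.camera(n)[:,:,::-1])
a=cv2.imread("pics/top4.png")[150:260,160:310]; b=cv2.imread("pics/side4.png")[100:230,190:310]
cv2.imwrite("pics/z4.png",np.hstack([cv2.resize(a,(450,330),interpolation=2),cv2.resize(b,(305,330),interpolation=2)]))
R=rad(90,.1,tilt=65)[1]
g=np.radians(25);n=np.array([0,-np.sin(g),np.cos(g)]);l=np.array([0,np.cos(g),np.sin(g)])
delta([(S(*(.115*l+h*n)),R) for h in (.2,.07)])
E
```

```text
time: 6.28
eef_pos: [0.5058, 0.2784, 0.2723]
tcp_rot: [0.027, 0.924, -0.38, -0.008]
ft_force: [0.1, 0.7, -0.8]
width: 0.013
gripper_force: 0.0
[-1.222, 0.0, 0.003, -0.057, -0.147, 0.118] world [0.5516 0.0857 0.2899]
[-1.222, 0.0, 0.003, -0.057, -0.025, 0.163] world [0.5549 0.1405 0.172 ]
```

View pics/z4.png

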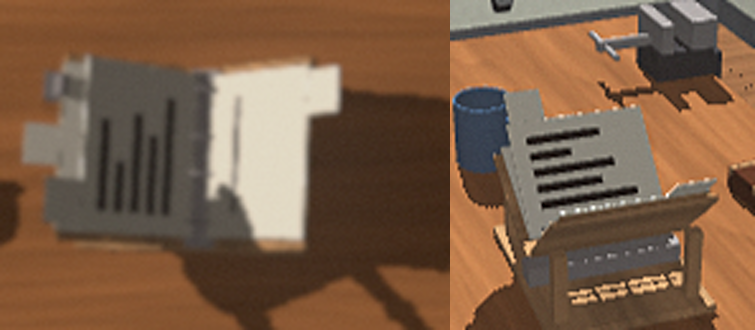

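The barred face is now on the left at roughly 45° elevation, it holds there, and the lower leaf is still on the right. I'll move above the press point with the fingers shut and the tool square to the home plane.

Scaled: -0.147 m is -0.1838, 0.06 m is 0.075, -1.222 rad is -0.389.

```bash
echo '-0.0541,0,0,-0.01,-0.0263,0.0063,0
-0.1114,0,0,-0.02,-0.0525,0.025,0
-0.1655,0,0,-0.03,-0.0788,0.05,0
-0.2228,0,0,-0.0413,-0.105,0.075,0
-0.2769,0,0,-0.0513,-0.1313,0.1,0
-0.3342,0,0,-0.0613,-0.1575,0.125,0
-0.389,0,0.001,-0.0713,-0.1838,0.1475,0
-0.389,0,0.001,-0.0713,-0.1838,0.1475,0
-0.389,0,0.001,-0.0713,-0.1838,0.1475,0' | python3 inch.py; python3 - <<'E'
from h import *
R=rad(90,.1,tilt=65)[1]
g=np.radians(25);n=np.array([0,-np.sin(g),np.cos(g)]);l=np.array([0,np.cos(g),np.sin(g)])
print(manip.read_state()["joints"],manip.read_state()["ft_force"]@(Rs@n))
delta([(S(*(.115*l+h*n)),R) for h in (.2,.07,.0015)])
E
```

```text
time: 7.5
eef_pos: [0.5508, 0.0865, 0.2887]
tcp_rot: [0.03, 0.976, 0.215, 0.005]
ft_force: [-0.2, 0.9, 0.3]
width: -0.0001
gripper_force: 0.0
[-0.2235  0.3594  1.4188  0.4311  1.4522 -1.8034] -0.08650101425463007
[-0.002, -0.002, -0.002, -0.001, -0.0, -0.001] world [0.5516 0.0857 0.2899]
[-0.002, -0.002, -0.002, -0.001, -0.0, 0.129] world [0.5549 0.1405 0.172 ]
[-0.002, -0.002, -0.002, -0.001, 0.0, 0.197] world [0.5566 0.1694 0.11  ]
```

Scaled: 0.178 m is 0.2225, 0.165 m is 0.2063.

```bash
echo '0,0,0,0,0,0.0625,0
0,0,0,0,0,0.125,0
0,0,0,0,0,0.1625,0
0,0,0,0,0,0.1875,0
0,0,0,0,0,0.2063,0
0,0,0,0,0,0.2225,0
0,0,0,0,0,0.2225,0' | python3 inch.py; cat > f.py <<'E'
from h import *
g=np.radians(25);n=np.array([0,-np.sin(g),np.cos(g)]);l=np.array([0,np.cos(g),np.sin(g)])
s=manip.read_state(); v=Rs.T@(s["eef_pos"]-O); f=Rs.T@s["ft_force"]
print("h",v@n,"r",v@l,"x",v[0],"Fn",f@n,"Fl",f@l)
E
python3 f.py
```

```text
time: 8.38
eef_pos: [0.5552, 0.163, 0.1271]
tcp_rot: [0.028, 0.976, 0.216, 0.005]
ft_force: [-0.0, 0.1, -0.4]
width: -0.0002
gripper_force: 0.0
h 0.01979138539481665 r 0.11636936598833075 x -0.0010273530917811633 Fn -0.36324797908527257 Fl -0.10822294433578228
```

Scaled: 0.01 m is 0.0125, 0.008 m is 0.01.

```bash
echo '0,0,0,0,0,0.005,0
0,0,0,0,0,0.01,0
0,0,0,0,0,0.0125,0
0,0,0,0,0,0.0125,0' | python3 inch.py; python3 f.py; echo '0,0,0,0,0,0.0025,0
0,0,0,0,0,0.0025,0' | python3 inch.py; python3 f.py;  echo '0,0,0,0,0,0.0013,0
0,0,0,0,0,0.0013,0' | python3 inch.py; python3 f.py
```

```text
time: 8.88
eef_pos: [0.556, 0.1664, 0.1185]
tcp_rot: [0.029, 0.976, 0.216, 0.006]
ft_force: [-0.2, -0.2, -0.4]
width: -0.0002
gripper_force: 0.0
h 0.01054880501297183 r 0.11583013282294914 x -0.00044618921710516007 Fn -0.27990089418761244 Fl -0.31290503125120556
time: 9.12
eef_pos: [0.5561, 0.1673, 0.1168]
tcp_rot: [0.029, 0.976, 0.216, 0.006]
ft_force: [0.0, -0.1, 1.2]
width: 0.0004
gripper_force: 0.2
h 0.00862179491522219 r 0.11596310520510753 x -0.000346201763820071 Fn 1.1719634905685619 Fl 0.4216706692513973
time: 9.38
eef_pos: [0.5562, 0.1675, 0.1165]
tcp_rot: [0.029, 0.976, 0.216, 0.006]
ft_force: [-1.3, -3.6, 5.7]
width: -0.0001
gripper_force: 3.1
h 0.008241876214306169 r 0.11604305141491288 x -0.00026857075825002054 Fn 6.679420215940632 Fl -0.8994607457724085
```

The catch is engaged, so I'll press on in 1 mm steps.

Scaled: 0.001 m is 0.0013.

```bash
for i in 1 2 3; do echo '0,0,0,0,0,0.0013,0
0,0,0,0,0,0.0013,0' | python3 inch.py | grep time; python3 f.py; done
```

```text
time: 9.62
h 0.007812467211320746 r 0.1160716564402887 x -0.00020821988934077728 Fn 10.792697343533359 Fl -0.8100344456589313
time: 9.88
h 0.006021433929286037 r 0.11613304728475353 x -0.0002819882435102279 Fn 2.955965212728754 Fl 1.1773670302373032
time: 10.12
h 0.004430819259087706 r 0.11614883358913726 x -0.00035094463059994895 Fn 1.9736741127236785 Fl 0.3197323705838283
```

It snapped past the catch at about 11 N. I'll follow it down gently to the stop.

```bash
for i in 1 2 ; do echo '0,0,0,0,0,0.0013,0
0,0,0,0,0,0.0013,0' | python3 inch.py | grep time; python3 f.py; done
```

```text
time: 10.38
h 0.003309074999534002 r 0.11584085409161869 x -0.0005126005429958831 Fn 1.0453104877691246 Fl 0.39937380819321944
time: 10.62
h 0.0022823338421766133 r 0.1157458419591155 x -0.0006694823936547065 Fn -0.06840806668040245 Fl -0.6366571532049288
```

Scaled: 0.0007 m is 0.0009.

```bash
for i in 1 2 3; do echo '0,0,0,0,0,0.0009,0
0,0,0,0,0,0.0009,0' | python3 inch.py | grep time; python3 f.py; done
```

```text
time: 10.88
h 0.0016348079423584468 r 0.1158124766155637 x -0.0006683893576720685 Fn -0.396413306478231 Fl 1.0405374988836475
time: 11.12
h 0.0010734525250957882 r 0.11593053577202725 x -0.0005408107733029977 Fn -0.48735198494608456 Fl -0.24204058931577188
time: 11.38
h 0.0004684248047741486 r 0.11597447661497506 x -0.0004550043852742359 Fn -0.45319935057932953 Fl -0.6336266286143497
```

Scaled: 0.0007 m is 0.0009.

```bash
for i in 1 2 3; do echo '0,0,0,0,0,0.0009,0
0,0,0,0,0,0.0009,0' | python3 inch.py | grep time; python3 f.py; done
```

```text
time: 11.62
h -9.270507604701415e-05 r 0.1159854571626893 x -0.00041814500004788485 Fn 2.380098119002881 Fl 0.3870022648788158
time: 11.88
h -0.00028323181118403314 r 0.11599656295727534 x -0.00039988514393964617 Fn 7.552610801618884 Fl -0.1506351342238428
time: 12.12
h -0.00038843833532214544 r 0.11598057039419003 x -0.000298257549690527 Fn 11.739962080848683 Fl -1.134896778874812
```

The contact is now stiff about 8.3 mm below first touching the catch, which matches 0.08 rad, so the leaf is home. I'll retreat and check.

Scaled: -0.22 m is -0.275, -0.18 m is -0.225.

```bash
echo '0,0,0,0,0,-0.0125,0
0,0,0,0,0,-0.075,0
0,0,0,0,0,-0.15,0
0,0,0,0,0,-0.225,0
0,0,0,0.075,0,-0.275,0
0,0,0,0.15,0,-0.275,0
0,0,0,0.225,0,-0.275,0
0,0,0,0.275,0,-0.275,0
0,0,0,0.275,0,-0.275,0' | python3 inch.py; python3 - <<'E'
from h import *
for n in("side","top"): cv2.imwrite(f"pics/{n}5.png",vision.camera(n)[:,:,::-1])
a=cv2.imread("pics/top5.png")[150:260,160:310]; b=cv2.imread("pics/side5.png")[100:230,190:310]
cv2.imwrite("pics/z5.png",np.hstack([cv2.resize(a,(450,330),interpolation=2),cv2.resize(b,(305,330),interpolation=2)]))
E
```

```text
time: 13.25
eef_pos: [0.3293, 0.0924, 0.3077]
tcp_rot: [0.029, 0.976, 0.215, 0.007]
ft_force: [1.0, -0.6, 0.7]
width: -0.0
gripper_force: 0.0
```

View pics/z5.png

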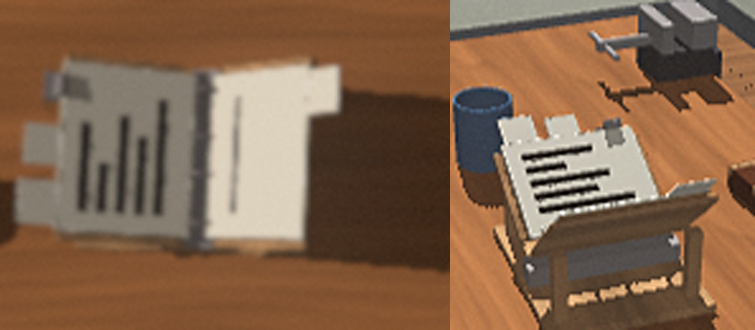

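View pics/top5.png

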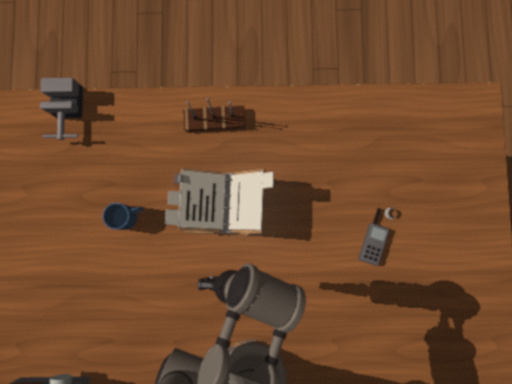

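The leaf lies flat on the left with its bars showing and its edge under the catch at (55,87) in the crop. The lower leaf's tab is unmoved at (325,90). The mug at (121,217), scanner at (375,243) and knob at (391,213) haven't moved, and the arm is clear.

```bash
python3 -c "
from workcell import manip, vision
print(manip.sign_off())"
```

```text
the job is handed in; nothing more can be done
None
```

The top leaf is turned over to the left board with its barred face showing, snapped under the catch and lying flat; the lower leaf, mug, scanner and knob are where they stood, and the job was handed in at about 13 s.

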